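# Slide the counter tray onto the narrow display perch

## Robot

A 6-joint arm with a two-finger parallel gripper is mounted at the origin on the work surface. World frame = base frame: x ahead of the robot, y to its left, z up, the work surface at z = 0. Lengths are in m, angles in rad, forces in N, time in s.
With the tool pointing down it reaches from about 0.35 to 0.925 m from the base axis. Payload 6.4 kg.
Tool frame: the origin (TCP) lies at the very end of the fingers, on their centre line; the grasp point (between the pads) lies 19 mm behind it; z points along the fingers, y is the line along which they close (so a half turn about z gives the same grasp; the last joint's range is limited). The gripper opens to 85 mm and grips with 20 to 120 N. Pads are 22 mm wide; open, the fingers measure 114 mm over their backs; the gripper's body (76 mm by 85 mm) begins 54 mm behind the grasp point. The pads swing forward as they close: fully open they stand 13 mm farther back than shut.
Start: joints at [1.107, 0.245, 1.558, -0, 1.339, -0.174], TCP at [0.186, 0.623, 0.231] pointing down, gripper open.
Joint ranges: [-3.13, 3.13], [-1.02, 2.26], [0.13, 2.54], [-0.95, 4.09], [0.21, 2.88], [-2.74, 2.74]. Speed limits (rad/s): [2.57, 2.57, 3.14, 3.14, 3.14, 3.14].

## Interface

Orientations are given as a 3x3 rotation matrix whose columns are the frame's x, y, z axes.
In Python, from station import arm gives the robot as it stands.
- The arm moves only by the tool play_rows, never from a script. Its argument "motion" is text: rows parted by semicolons, each of 4 numbers parted by spaces: the shift along the tool's x, y, z scaled (see below), then the turn about the tool's z scaled (see below). A call has 1 to 20 rows; each row is the pose to reach, as a shift and turn from the pose commanded when the call began, along the tool's axes at that moment, turning the shorter way round; what a row does not reach only later rows make up. The controller multiplies each number of a shift by 0.4 m and each number of a turn by pi rad. A row lasts 1/8 s, in which the tool goes at most 62.5 mm and 10.7 degrees, less where a joint would pass 70% of its speed; a pose out of reach is approached as far as the arm can. A call with a number of a shift or a turn outside -1 to 1 is refused whole. A call with a gripper value outside its range is refused whole. "claw" is the opening, from 0 (shut) to 1 (fully open), set as the call begins (left out, the last holds). The fingers move at their own pace and stop on an object; "force" is the grip in N (left out, the last holds). Time passes only in rows, so rows that repeat a pose let the fingers close. It gives the time, the measured TCP pose, the force, the opening and the grip force at its end, in the units of the state.
- arm.read_state(): the state, without advancing time (a new reading comes with each control period).
- arm.capture(name): name is "side" or "top"; returns a dict with "img" (420x560x3 uint8, blue, green, red), "z_map" (420x560 float32, m along the optical axis (not along the pixel's ray), 0 where there is no reading), "fov_y" (degrees; the focal length in pixels is half the picture's height over the tangent of half this angle, whatever the lens; pixels are square), "cx", "cy" (the principal point, pixels), "position" and "attitude" of the camera in the world. Camera axes: x right, y down, z forward; pixel columns grow to the right and rows downward; lengths in m; the calibration is good to about 2 mm. A picture is of the moment at which its call begins.
- arm.hand_in(): hands the job in; it is judged then, once.
The state is a dict: "time_s": time; "q": joint angles; "joint_vel": joint speeds; "joint_efforts": joint torques, N m; "tool_pos": TCP position; "tcp_rot": TCP orientation; "wrist_force": force on the tool from outside, world axes, zero at the start; "wrist_torque": the same for the moment, N m; "finger_gap": opening from 0.0 (shut) to 1.0 (fully open); "gripper_force": force on a finger pad.
Only numpy, scipy, OpenCV 4.12 (cv2) and the standard library are available. Lean on these libraries where they do the work, as an engineer would, in place of code of your own. Each camera call takes 0.05 s, during which the arm holds its last target. There are 200 camera calls.

## Task

Clear the magnifying glass off the narrow beech perch and lay it flat, wholly on the cork mat. Then, without lifting or tipping the lacquered counter tray, slide it off the broad beech stool and across the gap onto the perch, so that it rests there level, centred and square with the perch and clear of the stool. Leave everything else on the bench undisturbed.

Things in the scene. Friction and masses are not known exactly. Their poses are not given: they have to be found in the camera images.
- deck: Broad low beech stool, fixed. Top board 170 (own x) x 150 (own y) mm, level, its upper face 60 mm above the bench. Origin on the bench under its centre, z up. The perch stands beside it on its own +y or -y side.
- perch: Narrow beech display perch, fixed, parallel to the stool (own axes parallel to the stool's). Top board 140 (own x) x 50 (own y) mm, 18 mm thick, its upper face 58 mm above the bench (2 mm lower than the stool's); web 18 mm thick below. Origin on the bench under its centre. Its centre is 150 mm from the stool's along own y (a 50 mm wide open gap between the boards) and up to 12 mm off along own x.
- tray: Dark lacquered wooden counter tray, loose, about 0.4 kg, 160 (own x) x 120 (own y) x 26 (z) mm, straight upright sides, two rows of five round hollows 23 mm wide and 12 mm deep in its top. Origin at the centre of its underside. It starts on the stool, askew and off-centre.
- magnifier: Brass magnifying glass with a dark wooden handle, loose, about 0.11 kg, 150 mm long, lying flat, at first on the perch roughly along its own x. Origin on its underside, midway along its length; own +x points to the lens, -x to the handle end, z up. Handle 14 mm in diameter, 86 mm long, axis 7 mm above the underside; rim 60 mm outside diameter and 11 mm high.
- lens (a point): Centre of the magnifying glass's lens, 45 mm along its +x from its origin.
- handle_mid (a point): Point on the handle's axis, 30 mm along -x from the magnifying glass's origin, 7 mm above its underside: a place to grip.
- handle_end (a point): End of the magnifying glass's handle, 75 mm along -x from its origin.
- mat: Cork mat, fixed on the bench to one side of the stool and perch, 210 (own x) x 120 (own y) x 3 mm thick. Origin at the centre of its underside.
- cedar_box: Closed cedar presentation box, bystander, loose, 176 (own x) x 126 (own y) mm, 55 mm high, with a turned brass knob on the lid up to 81 mm. Origin under its centre. On the other side from the mat.
- plaque_stand: Slotted beech stand at the back, fixed, 70 (x) x 270 (y) mm, 32 mm high, holding three upright plaques. Origin under its centre.
- plaque0: Carved sample plaque with a disc, bystander, upright in the stand, 12 x 70 x 90 mm, its top 100 mm above the bench. Origin at the centre of its lower edge.
- plaque1: Carved sample plaque with four dots, bystander, same size.
- plaque2: Carved sample plaque with a diamond, bystander, same size.
- wax_jar: Amber glass wax jar, bystander, 56 mm in diameter, 85 mm high. Origin under its centre.
- brush_mug: Terracotta mug with two brushes, bystander, 64 mm in diameter, 85 mm high, brushes up to 170 mm. Origin under its centre.
- seed_bowl: Small dark wooden bowl near the robot, bystander, 72 mm in diameter, 32 mm high. Origin under its centre.
- sanding_block: Small cork-soled wooden sanding block near the robot, bystander, 56 (own x) x 90 (own y) mm, 36 mm high. Origin under its centre.
- king_piece: Small turned wooden game piece near the robot, bystander, 36 mm in diameter, 50 mm high. Origin under its centre.

How it is judged:
On the way, in this order (a step that is already met when the one before it is completed fails the run):
1. the magnifying glass lies on the cork mat, let go (x of lens in the frame of mat between -0.085 and 0.085 m and y of lens in the frame of mat between -0.045 and 0.045 m and x of handle_end in the frame of mat between -0.105 and 0.105 m and y of handle_end in the frame of mat between -0.06 and 0.06 m and height (world z) of magnifier below 0.012 m and angle between magnifier's own z axis and vertical below 0.15 rad and linear speed of magnifier below 0.03 m/s and contact force between the fingers and magnifier below 0.05 N), for 0.2 s.
2. the tray rests on the perch, clear of the stool (y of tray in the frame of perch between -0.012 and 0.012 m and x of tray in the frame of perch between -0.015 and 0.015 m and angle between the x axis of tray and the x axis of perch, either way round below 0.1 rad and angle between tray's own z axis and vertical below 0.04 rad and z of tray in the frame of perch between 0.054 and 0.064 m and contact force between tray and deck below 0.1 N and linear speed of tray below 0.02 m/s), for 0.2 s.
At the end, for the whole second after the job is handed in: Tray at rest on the perch alone, off the stool, level within 0.04 rad, centred within 12 mm across the perch and 15 mm along it, square within 0.10 rad; magnifying glass flat and at rest on the mat: lens centre within 85 x 45 mm, handle end within 105 x 60 mm of its centre (own x, y) (all of step 2 and x of lens in the frame of mat between -0.085 and 0.085 m and y of lens in the frame of mat between -0.045 and 0.045 m and x of handle_end in the frame of mat between -0.105 and 0.105 m and y of handle_end in the frame of mat between -0.06 and 0.06 m and height (world z) of magnifier below 0.012 m and angle between magnifier's own z axis and vertical below 0.15 rad and linear speed of magnifier below 0.03 m/s); the robot touches nothing.
It fails at once if the tray is lifted more than 15 mm off the stool's level (height (world z) of tray above 0.075 m).
It fails at once if the tray is tipped more than 0.2 rad (angle between tray's own z axis and vertical above 0.2 rad).
It fails at once if a bystander is moved more than 20 mm or tipped (distance of any of cedar_box, plaque0, plaque1, plaque2, wax_jar, brush_mug, seed_bowl, king_piece, sanding_block from where it was at the start of the episode above 0.02 m or angle between any of cedar_box, plaque0, plaque1, plaque2, wax_jar, brush_mug, seed_bowl, king_piece, sanding_block's own z axis and vertical above 0.35 rad).
It also fails if it takes over 72 s, if anything falls off the work surface, if the arm or the gripper's body presses on something with over 40 N, if the wrist force passes 120 N, or if a joint passes its speed limit or range.

## Working session

There is one attempt and no reset: what is moved stays moved. The work goes in short steps, Python scripts to look and compute and a tool call to move; the robot and the scene stay as the last step left them, time stands still between calls to the robot, and variables do not carry over. Pictures are saved under pics/ and viewed, at most 10 in all, crops included, and the job is handed in when it is done.

Besides the shell and the picture viewer there is one more tool, called as name(argument=value, ...) on one line, values as JSON. play_rows: Moves the arm, as the interface text tells. Its arguments: {"type":"object","properties":{"motion":{"type":"string"},"claw":{"type":"number"},"force":{"type":"number"}},"required":["motion"]}

```bash
ls; mkdir -p pics; cat > h.py <<'E'
import numpy as np, cv2
from station import arm
def cap(n):
    c=arm.capture(n); c['f']=210/np.tan(np.radians(c['fov_y'])/2); return c
def cloud(c):
    v,u=np.mgrid[0:420,0:560]; z=c['z_map']
    p=np.dstack([(u-c['cx'])/c['f']*z,(v-c['cy'])/c['f']*z,z])
    w=p@np.array(c['attitude']).T+np.array(c['position']); w[z==0]=np.nan; return w
E
python3 - <<'E'
from h import *
for n in('top','side'):
    c=cap(n); cv2.imwrite(f'pics/{n}0.png',c['img']); print(n,c['position'],np.round(c['attitude'],3).tolist(),c['f'],c['cx'],c['cy'])
    np.savez(f'{n}0.npz',w=cloud(c),img=c['img'])
s=arm.read_state();print(s)
E
```

```text
pics
top [ 0.3085133  -0.00762943  1.19280418] [[0.003, -0.981, 0.196], [-1.0, -0.001, 0.01], [-0.01, -0.196, -0.981]] 426.104293474645 288.7666963362902 208.56100207845918
side [0.31531005 0.87295714 0.66035506] [[-0.97, -0.113, 0.214], [-0.242, 0.52, -0.819], [-0.019, -0.847, -0.532]] 513.6406356519343 278.6699153172498 205.02694274752483
{'time_s': 0.1, 'q': array([ 1.10688002e+00,  2.45795933e-01,  1.55891054e+00, -2.27858017e-05,
        1.33867271e+00, -1.74096271e-01]), 'joint_vel': array([ 0.00170059, -0.00072025, -0.00229628, -0.0007572 , -0.00287892,
        0.00166356]), 'joint_efforts': array([-1.17577624e-04, -4.30671501e+01, -3.27129078e+01, -1.22796819e-04,
        2.76319282e-03,  5.80785809e-06]), 'tool_pos': array([0.18552501, 0.62243434, 0.23024753]), 'tcp_rot': array([[-9.58296713e-01,  2.85774040e-01, -7.79555715e-04],
       [ 2.85774958e-01,  9.58295408e-01, -1.60762215e-03],
       [ 2.87627984e-04, -1.76335653e-03, -9.99998404e-01]]), 'wrist_force': array([-0.37235788,  0.80726875,  0.03684573]), 'wrist_torque': array([-0.02396145,  0.00255849, -0.01308987]), 'gripper_force': 0.0, 'finger_gap': 1.0024666462965492}
```

View pics/top0.png

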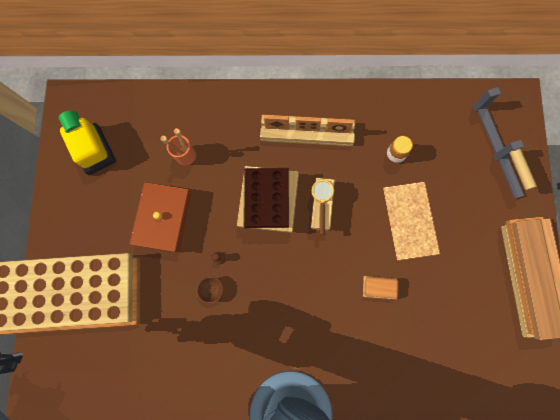

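View pics/side0.png

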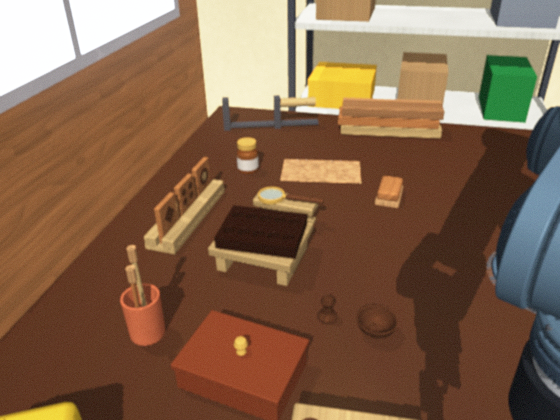

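The top view shows the tray at about (267,198) on the stool, the perch to its right with the lens at (322,192) and the handle running down to (322,235), and the mat at (411,220). The side view agrees with this layout. Next I'll measure by height and colour.

```bash
cat >> h.py <<'E'
def rays(c,uv,h):
    uv=np.asarray(uv,float); d=np.c_[(uv[:,0]-c['cx'])/c['f'],(uv[:,1]-c['cy'])/c['f'],np.ones(len(uv))]@np.array(c['attitude']).T
    p=np.array(c['position']); return p+d*((h-p[2])/d[:,2])[:,None]
def rect(m,c,h):
    "largest blob of mask -> min-area rect on plane h: centre, sizes, angle of long side"
    cs=max(cv2.findContours(m.astype(np.uint8),0,1)[0],key=cv2.contourArea)
    (x,y),(a,b),t=cv2.minAreaRect((rays(c,cs[:,0,:],h)[:,:2]*1000).astype(np.float32))
    if a<b:a,b,t=b,a,t+90
    return np.round([x,y,a,b,(t+90)%180-90],1)
E
python3 - <<'E'
from h import *
c=cap('top'); w=cloud(c); x,y,z=np.moveaxis(w,2,0); hsv=cv2.cvtColor(c['img'],cv2.COLOR_BGR2HSV); H,S,V=np.moveaxis(hsv.astype(int),2,0)
reg=(x>.35)&(x<.85)&(abs(y)<.45)
def px(u,v):return hsv[v,u],np.round(w[v,u],3)
for p in[(267,190),(267,215),(290,200),(242,210),(331,190),(322,192),(322,215),(322,230),(411,220),(450,250),(220,220)]:print(p,*px(*p))
print('tray',rect(reg&(z>.078)&(z<.095)&(y>-.05)&(y<.12)&(V<110),c,.086))
beech=reg&(V>120)
L,N=0,0
roi=np.zeros_like(beech)
r=roi.copy();r[150:245,230:302]=1;print('deckT',rect(reg&r&(z>.05),c,.06))
r=roi.copy();r[165:245,304:345]=1;print('perch+mag',rect(reg&r&(z>.045),c,.058))
r=roi.copy();r[170:270,375:450]=1;print('mat',rect(reg&r&(V>110),c,.003))
E
```

```text
(267, 190) [  4 163  64] [0.58  0.063 0.086]
(267, 215) [  5 159  64] [0.512 0.062 0.085]
(290, 200) [ 18 124 154] [0.558 0.001 0.059]
(242, 210) [ 19 124 227] [0.53  0.131 0.062]
(331, 190) [ 29  30 220] [ 0.585 -0.11   0.065]
(322, 192) [ 35  26 214] [ 0.579 -0.086  0.066]
(322, 215) [ 11 161 125] [ 0.515 -0.085  0.07 ]
(322, 230) [ 11 158 121] [ 0.474 -0.084  0.072]
(411, 220) [ 17 130 237] [ 0.513 -0.341  0.002]
(450, 250) [ 11 164 115] [ 0.429 -0.445 -0.001]
(220, 220) [ 12 163 116] [ 0.514  0.201 -0.003]
tray [5.617e+02 6.320e+01 1.586e+02 1.141e+02 1.000e-01]
deckT [565.8  62.3 176.6 149.9  -6.1]
perch+mag [543.4 -81.5 155.5  60.1  -6.5]
mat [ 517.8 -343.7  291.7  209.2   -2.1]
```

```bash
python3 - <<'E'
import cv2
a=cv2.imread('pics/top0.png')[145:270,225:450]; cv2.imwrite('pics/crop0.png',cv2.resize(a,None,fx=3.5,fy=3.5,interpolation=cv2.INTER_CUBIC))
E
```

```text
(no output)
```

View pics/crop0.png

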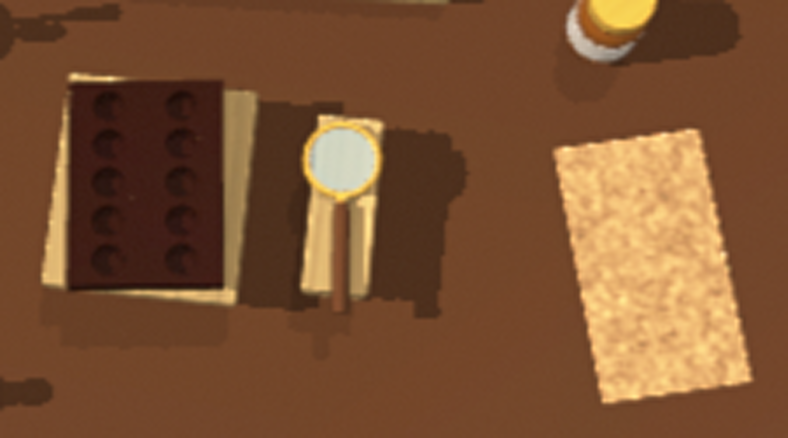

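The crop shows the board corners clearly, with the lens at crop (342,158) and the handle end at (339,311). Now tighter masks for each part.

```bash
python3 - <<'E'
from h import *
c=cap('top'); hsv=cv2.cvtColor(c['img'],cv2.COLOR_BGR2HSV).astype(int); H,S,V=np.moveaxis(hsv,2,0)
def roi(u0,u1,v0,v1):
    r=np.zeros(H.shape,bool); r[v0:v1,u0:u1]=1; return r
def pk(p,h): return rays(c,(np.array(p)+.5)/3.5-.5+[225,145],h)[:,:2]*1000
mag=pk([(342,158)],.068)[0],pk([(339,311)],.065)[0]
print('lens,end',mag,np.linalg.norm(mag[0]-mag[1]))
for n,p,h in(('deck',[(70,74),(257,92),(236,304),(42,285)],.06),('perch',[(319,116),(383,122),(368,298),(302,294)],.058)):
    q=pk(p,h); e=np.roll(q,-1,0)-q; print(n,q.round(0).tolist(),q.mean(0).round(1),np.linalg.norm(e,axis=1).round(1),np.degrees(np.arctan2(e[:,1],e[:,0])).round(1))
print('mat',rect(roi(375,450,175,270)&(V>180),c,.003))
print('tray',rect(roi(236,300,158,235)&(V<90),c,.086))
print('beech',rect(roi(230,303,150,245)&((V>140)|(V<80)),c,.06))
s=cap('side'); w=cloud(s); w2=cloud(c)
for n,w in(('s',w),('t',w2)):
    x,y,z=np.moveaxis(w,2,0)
    r=(x>.4)&(x<.72)&(z>.077)&(z<.095)&(y>-.05)&(y<.17)
    (a,b),(d,e),t=cv2.minAreaRect(w[r][:,:2].astype(np.float32)*1000);print(n,'tray cloud',a,b,d,e,t,np.median(z[r]))
    r=(x>.42)&(x<.66)&(z>.05)&(z<.08)&(y<-.04)&(y>-.13);print(n,'perch cloud',cv2.minAreaRect(w[r][:,:2].astype(np.float32)*1000))
E
```

```text
lens,end (array([584.89606464, -86.62874647]), array([465.74604977, -83.11653674])) 119.20176869793971
deck [[655.0, 127.0], [640.0, -21.0], [472.0, -5.0], [486.0, 145.0]] [563.3  61.5] [148.7 169.4 150.  169.8] [-95.7 174.5  84.5  -5.9]
perch [[621.0, -70.0], [616.0, -120.0], [477.0, -106.0], [480.0, -55.0]] [548.6 -87.7] [ 50.4 140.4  50.7 142.2] [-95.5 174.3  86.6  -5.8]
mat [ 514.  -339.6  209.5  121.7    8.3]
tray [5.591e+02 6.430e+01 1.637e+02 1.162e+02 3.000e-01]
beech [565.6  62.9 175.8 150.7  -5.3]
s tray cloud 562.0755004882812 64.92381286621094 161.0462646484375 126.10639953613281 0.6994742751121521 0.08343397520180995
s perch cloud ((544.0407104492188, -76.77971649169922), (62.33454895019531, 153.7524871826172), 77.25230407714844)
t tray cloud 562.072998046875 65.86978149414062 160.73646545410156 119.20255279541016 0.20398792624473572 0.08569241809901773
t perch cloud ((542.865966796875, -82.71598815917969), (59.561256408691406, 156.76161193847656), 85.75635528564453)
```

Positions agree with the given sizes and the 150 mm spacing. A helper will work out the move numbers.

```bash
cat >> h.py <<'E'
def plan(*targets):
    "targets (x,y,z m, yaw deg of tool y) -> row numbers from the present pose"
    s=arm.read_state(); R=s['tcp_rot']; y0=np.degrees(np.arctan2(R[1,1],R[0,1]))
    print('t',round(s['time_s'],2),'tcp',s['tool_pos'].round(4),'yaw',y0.round(2),'F',s['wrist_force'].round(1),'gap',round(s['finger_gap'],3),'grip',s['gripper_force'])
    for t in targets:
        d=R.T@(np.array(t[:3])-s['tool_pos'])/.4; a=(t[3]-y0+90)%180-90
        print(t,*d.round(4),round(-a/180,4))
E
python3 - <<'E'
from h import *
plan((.530,-.0851,.18,88.3))
E
```

```text
t 0.25 tcp [0.1856 0.6227 0.2307] yaw 73.4 F [-0.2  0.3  0.6] gap 1.0 grip 0.0
(0.53, -0.0851, 0.18, 88.3) -1.3307 -1.4495 0.128 -0.0828
```

play_rows(motion="-0.67 -0.72 0.02 -0.083;-0.67 -0.72 0.02 -0.083;-0.67 -0.72 0.02 -0.083;-0.67 -0.72 0.02 -0.083;-0.67 -0.72 0.02 -0.083;-0.67 -0.72 0.02 -0.083;-0.67 -0.72 0.02 -0.083;-0.67 -0.72 0.02 -0.083;-0.67 -0.72 0.02 -0.083;-0.67 -0.72 0.02 -0.083", claw=1)

```text
time_s: 1.5
tool_pos: [0.3598, 0.2711, 0.2233]
tcp_rot: [[-1.0, 0.027, -0.0], [0.027, 1.0, 0.0], [0.0, 0.0, -1.0]]
wrist_force: [0.2, -0.2, 0.4]
finger_gap: 1.001
gripper_force: 0.0
```

```bash
python3 - <<'E'
from h import *
plan((.530,-.0851,.18,88.3),(.530,-.0851,.11,88.3))
E
```

```text
t 1.5 tcp [0.3598 0.2711 0.2233] yaw 88.43 F [ 0.2 -0.2  0.4] gap 1.001 grip 0.0
(0.53, -0.0851, 0.18, 88.3) -0.4497 -0.8787 0.108 0.0007
(0.53, -0.0851, 0.11, 88.3) -0.4497 -0.8787 0.283 0.0007
```

play_rows(motion="-0.45 -0.879 0.05 0;-0.45 -0.879 0.05 0;-0.45 -0.879 0.05 0;-0.45 -0.879 0.05 0;-0.45 -0.879 0.05 0;-0.45 -0.879 0.05 0;-0.45 -0.879 0.05 0;-0.45 -0.879 0.05 0;-0.45 -0.879 0.108 0;-0.45 -0.879 0.2 0;-0.45 -0.879 0.283 0;-0.45 -0.879 0.283 0;-0.45 -0.879 0.283 0")

```text
time_s: 3.12
tool_pos: [0.5307, -0.0854, 0.1116]
tcp_rot: [[-1.0, 0.027, 0.002], [0.027, 1.0, -0.001], [-0.002, -0.0, -1.0]]
wrist_force: [0.4, -0.3, 1.6]
finger_gap: 0.999
gripper_force: 0.0
```

```bash
python3 - <<'E'
from h import *
plan((.530,-.0851,.062,88.3))
c=cap('side'); cv2.imwrite('pics/s1.png',cv2.resize(c['img'][130:290,180:380],None,fx=3,fy=3))
E
```

```text
t 3.12 tcp [ 0.5307 -0.0854  0.1116] yaw 88.43 F [ 0.4 -0.3  1.6] gap 0.999 grip 0.0
(0.53, -0.0851, 0.062, 88.3) 0.0019 0.0008 0.1239 0.0007
```

View pics/s1.png

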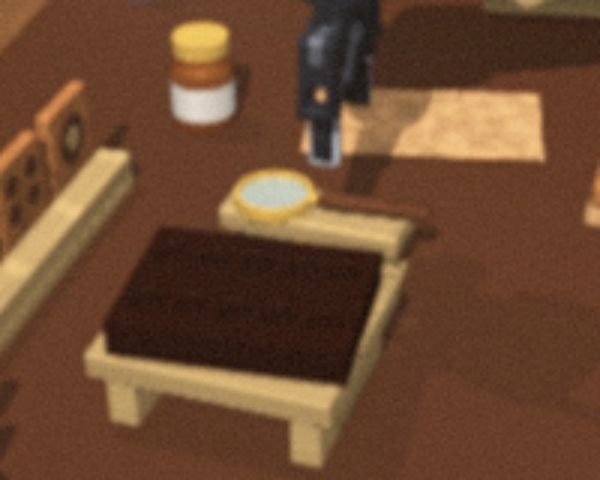

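The gripper hangs over the handle just behind the rim, tips at about crop (323,162), well clear. Lower and close.

play_rows(motion="0 0 0.06 0;0 0 0.122 0;0 0 0.122 0;0 0 0.122 0")

```text
time_s: 3.68
tool_pos: [0.5312, -0.0867, 0.0632]
tcp_rot: [[-1.0, 0.029, 0.003], [0.029, 1.0, -0.001], [-0.003, -0.001, -1.0]]
wrist_force: [-0.4, -0.2, -0.1]
finger_gap: 1.001
gripper_force: 0.0
```

play_rows(motion="0 0 0 0;0 0 0 0;0 0 0 0;0 0 0 0;0 0 0 0;0 0 0 0;0 0 0 0;0 0 0 0;0 0 0 0;0 0 0 0", claw=0, force=30)

```text
time_s: 4.92
tool_pos: [0.5301, -0.0864, 0.0615]
tcp_rot: [[-1.0, 0.029, 0.0], [0.029, 1.0, -0.0], [-0.0, -0.0, -1.0]]
wrist_force: [-0.8, 1.2, 4.7]
finger_gap: 0.15
gripper_force: 29.6
```

play_rows(motion="0 0 -0.05 0;0 0 -0.1 0;0 0 -0.2 0;0 0 -0.25 0;0 0 -0.25 0")

```text
time_s: 5.55
tool_pos: [0.5307, -0.0866, 0.1623]
tcp_rot: [[-1.0, 0.029, 0.003], [0.029, 1.0, -0.001], [-0.003, -0.001, -1.0]]
wrist_force: [0.0, 0.4, -1.6]
finger_gap: 0.147
gripper_force: 29.5
```

```bash
python3 - <<'E'
from h import *
plan((.506,-.341,.13,98.3),(.506,-.341,.008,98.3))
c=cap('side'); cv2.imwrite('pics/s2.png',cv2.resize(c['img'][100:260,180:380],None,fx=3,fy=3))
E
```

```text
t 5.55 tcp [ 0.5307 -0.0866  0.1623] yaw 88.33 F [ 0.   0.4 -1.6] gap 0.147 grip 29.53717052936554
(0.506, -0.341, 0.13, 98.3) 0.0435 -0.6375 0.0811 -0.0554
(0.506, -0.341, 0.008, 98.3) 0.0443 -0.6372 0.3861 -0.0554
```

View pics/s2.png

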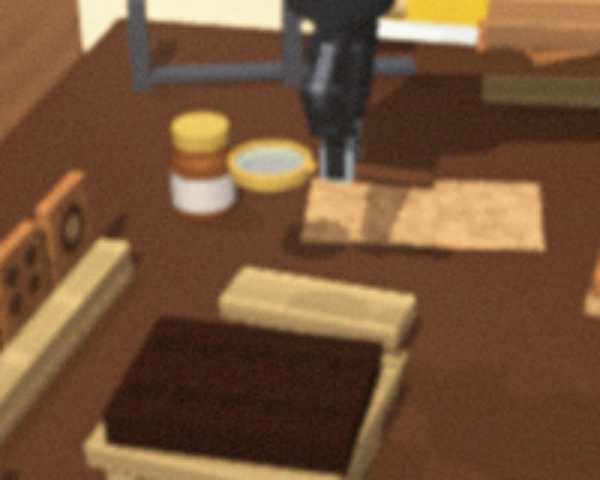

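The magnifier is held level, with the lens at about crop (270,165). Carry it to the mat.

play_rows(motion="0.044 -0.2 0.03 -0.055;0.044 -0.4 0.05 -0.055;0.044 -0.55 0.08 -0.055;0.044 -0.637 0.08 -0.055;0.044 -0.637 0.08 -0.055;0.044 -0.637 0.08 -0.055;0.044 -0.637 0.2 -0.055;0.044 -0.637 0.3 -0.055;0.044 -0.637 0.36 -0.055;0.044 -0.637 0.375 -0.055;0.044 -0.637 0.382 -0.055;0.044 -0.637 0.385 -0.055;0.044 -0.637 0.385 -0.055")

```text
time_s: 7.22
tool_pos: [0.5055, -0.3409, 0.0083]
tcp_rot: [[-0.99, -0.143, 0.001], [-0.143, 0.99, -0.001], [-0.001, -0.001, -1.0]]
wrist_force: [-0.1, -0.1, -1.2]
finger_gap: 0.148
gripper_force: 29.7
```

play_rows(motion="0 0 0 0;0 0 0 0;0 0 0 0;0 0 0 0;0 0 0 0;0 0 0 0;0 0 -0.05 0;0 0 -0.15 0;0 0 -0.3 0;0 0 -0.4 0;0 0 -0.4 0;0 0 -0.4 0", claw=0.6)

```text
time_s: 8.72
tool_pos: [0.5047, -0.3402, 0.1674]
tcp_rot: [[-0.99, -0.143, -0.0], [-0.143, 0.99, 0.0], [0.0, 0.0, -1.0]]
wrist_force: [-0.9, 0.9, -0.3]
finger_gap: 0.599
gripper_force: 0.0
```

```bash
python3 - <<'E'
from h import *
ex=np.array([.9949,-.1011]);ey=np.array([.1011,.9949]);P=np.array([.5486,-.0877])
def T(x,y,z): p=P+x*ex+y*ey; return (*p.round(4),z,84.2-90)
plan(T(0,.24,.2),T(0,.24,.066))
c=cap('top'); cv2.imwrite('pics/t3.png',cv2.resize(c['img'][145:270,225:450],None,fx=3.5,fy=3.5))
E
```

```text
t 8.72 tcp [ 0.5047 -0.3402  0.1674] yaw 98.24 F [-0.9  0.9 -0.3] gap 0.599 grip 0.0
(np.float64(0.5729), np.float64(0.1511), 0.2, -5.799999999999997) -0.3447 1.1913 -0.0814 -0.422
(np.float64(0.5729), np.float64(0.1511), 0.066, -5.799999999999997) -0.3447 1.1912 0.2536 -0.422
```

View pics/t3.png

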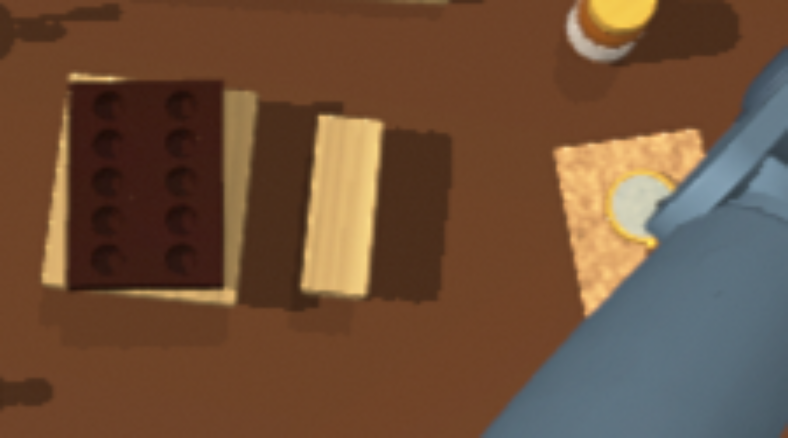

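The magnifier lies on the mat, lens at crop (640,205), and the perch is clear. Next I swing round behind the tray, turning so q6 stays in range (tool yaw −5.8°).

play_rows(motion="-0.17 0.6 -0.1 0.578;-0.17 0.6 -0.1 0.578;-0.17 0.6 -0.1 0.578;-0.17 0.6 -0.1 0.578;-0.17 0.6 -0.1 0.578;-0.17 0.6 -0.1 0.578;-0.17 0.6 -0.1 0.578;-0.17 0.6 -0.1 0.578;-0.17 0.6 -0.1 0.578;-0.17 0.6 -0.1 0.578;-0.17 0.6 -0.1 0.578;-0.17 0.6 -0.1 0.578", claw=1)

```text
time_s: 10.28
tool_pos: [0.5374, -0.0931, 0.2063]
tcp_rot: [[0.099, 0.995, -0.002], [0.995, -0.099, 0.001], [0.001, -0.002, -1.0]]
wrist_force: [0.0, 0.0, 0.2]
finger_gap: 1.001
gripper_force: 0.0
```

```bash
cat >> h.py <<'E'
ex=np.array([.9949,-.1011]);ey=np.array([.1011,.9949]);P=np.array([.5486,-.0877])
def T(x,y,z): p=P+x*ex+y*ey; return (*map(float,p.round(4)),z,84.2-90)
E
python3 - <<'E'
from h import *
plan(T(0,.243,.2),T(0,.243,.066))
# where the magnifier lies
c=cap('top'); hsv=cv2.cvtColor(c['img'],cv2.COLOR_BGR2HSV)
m=np.zeros((420,560),np.uint8); m[175:265,380:445]=1
m&=((hsv[...,1]<80)&(hsv[...,2]>150)).astype(np.uint8)
k=max(cv2.findContours(m,0,1)[0],key=cv2.contourArea); (u,v),r=cv2.minEnclosingCircle(k)
L=rays(c,[(u,v)],.01)[0,:2]; t=np.radians(8.3); Rm=np.array([[np.cos(t),np.sin(t)],[-np.sin(t),np.cos(t)]])
print('lens in mat',Rm@(L-[.514,-.3396]),r)
E
```

```text
t 10.28 tcp [ 0.5374 -0.0931  0.2063] yaw -5.68 F [0.  0.  0.2] gap 1.001 grip 0.0
(0.5732, 0.1541, 0.2, -5.799999999999997) 0.6238 0.0279 0.0161 0.0007
(0.5732, 0.1541, 0.066, -5.799999999999997) 0.6236 0.0285 0.3511 0.0007
lens in mat [ 0.04634756 -0.00042882] 8.966218948364258
```

play_rows(motion="0.3 0.028 0.01 0;0.5 0.028 0.015 0;0.624 0.028 0.016 0;0.624 0.028 0.016 0;0.624 0.028 0.016 0;0.624 0.028 0.016 0;0.624 0.028 0.016 0;0.624 0.028 0.1 0;0.624 0.028 0.2 0;0.624 0.028 0.3 0;0.624 0.028 0.34 0;0.624 0.028 0.35 0;0.624 0.028 0.351 0;0.624 0.028 0.351 0")

```text
time_s: 12.08
tool_pos: [0.5755, 0.154, 0.0686]
tcp_rot: [[0.101, 0.995, 0.003], [0.995, -0.101, 0.0], [0.001, 0.003, -1.0]]
wrist_force: [-0.3, 0.0, -0.4]
finger_gap: 1.002
gripper_force: 0.0
```

```bash
python3 - <<'E'
from h import *
plan(T(0,.20,.066),T(0,.15,.066),T(0,.071,.066))
c=cap('side'); cv2.imwrite('pics/s4.png',cv2.resize(c['img'][150:330,150:390],None,fx=3,fy=3))
E
```

```text
t 12.07 tcp [0.5755 0.154  0.0686] yaw -5.8 F [-0.3  0.  -0.4] gap 1.002 grip 0.0
(0.5688, 0.1113, 0.066, -5.799999999999997) -0.1079 -0.0059 0.0064 -0.0
(0.5638, 0.0615, 0.066, -5.799999999999997) -0.233 -0.0058 0.0064 -0.0
(0.5558, -0.0171, 0.066, -5.799999999999997) -0.4305 -0.0058 0.0063 -0.0
```

View pics/s4.png

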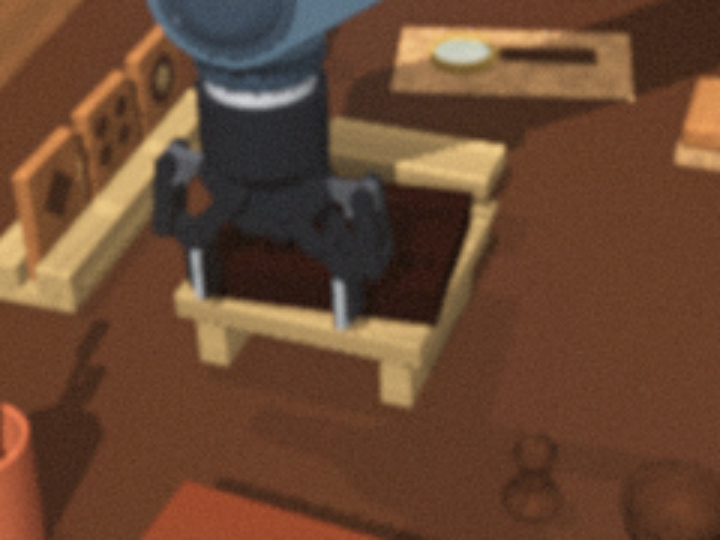

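The fingers stand behind the tray's rear face, at crop (200,290) and (345,320), both on the tray's span, and the magnifier is flat on the mat. Push the first 45 mm to square the tray, then check.

play_rows(motion="-0.012 -0.005 0.002 0;-0.024 -0.005 0.002 0;-0.036 -0.005 0.002 0;-0.048 -0.005 0.002 0;-0.06 -0.005 0.002 0;-0.072 -0.005 0.002 0;-0.084 -0.005 0.002 0;-0.096 -0.005 0.002 0;-0.108 -0.005 0.002 0;-0.108 -0.005 0.002 0;-0.108 -0.005 0.002 0")

```text
time_s: 13.5
tool_pos: [0.5677, 0.1108, 0.0659]
tcp_rot: [[0.101, 0.995, -0.001], [0.995, -0.101, -0.001], [-0.001, -0.001, -1.0]]
wrist_force: [-0.6, 0.3, 0.2]
finger_gap: 0.996
gripper_force: 0.0
```

```bash
cat >> h.py <<'E'
def tray():
    "tray pose in the perch frame (mm, deg) from the top cloud's front edge and ends"
    c=cap('top'); w=cloud(c); x,y,z=np.moveaxis(w,2,0)
    V=c['img'].max(2)
    r=(x>.4)&(x<.72)&(z>.074)&(z<.095)&(y>-.18)&(y<.17)&(V<110)
    q=(w[r][:,:2]-P); q=np.c_[q@ex,q@ey]*1000
    xs=np.arange(-60,61,5); f=np.array([np.percentile(q[abs(q[:,0]-a)<3,1],2) for a in xs])
    s,b=np.polyfit(xs,f,1); ok=q[(q[:,1]>b+5)&(q[:,1]<b+100)]
    print('tray front y',b.round(1),'-> centre y',(b+60).round(1),'yaw',np.degrees(s).round(1),'x ends',np.percentile(ok[:,0],[1,99]).round(1),'resid',np.std(f-s*xs-b).round(2))
    return c
E
python3 - <<'E'
from h import *
c=tray(); plan(T(0,.14,.066),T(0,.071,.066))
cv2.imwrite('pics/t5.png',cv2.resize(c['img'][145:270,225:450],None,fx=3.5,fy=3.5))
E
```

```text
tray front y 70.5 -> centre y 130.5 yaw -0.2 x ends [-88.5  69.9] resid 0.77
t 13.55 tcp [0.5677 0.1109 0.0658] yaw -5.8 F [ 0.1 -0.7  0.1] gap 1.001 grip 0.0
(0.5628, 0.0516, 0.066, -5.799999999999997) -0.1487 0.0028 -0.0003 -0.0
(0.5558, -0.0171, 0.066, -5.799999999999997) -0.3214 0.0028 -0.0002 -0.0
```

View pics/t5.png

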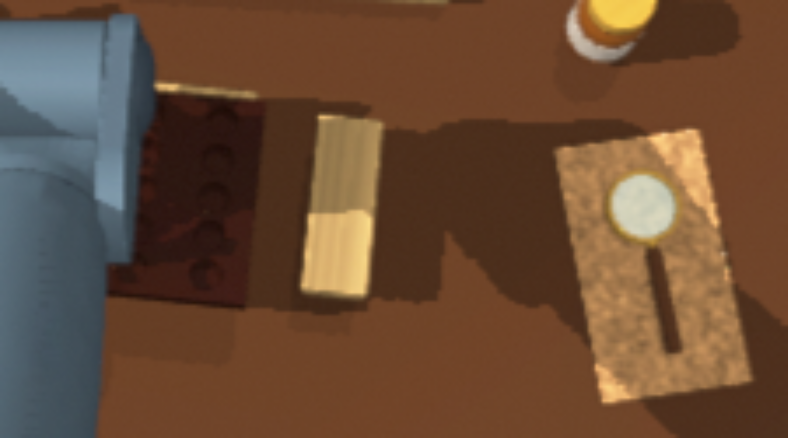

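The tray is now square (yaw −0.2°), its front edge near crop x≈255, but about 9 mm towards −x. I'll slant the push slightly so friction carries it back.

play_rows(motion="-0.01 0.001 0 0;-0.02 0.002 0 0;-0.03 0.003 0 0;-0.04 0.004 0 0;-0.05 0.005 0 0;-0.06 0.006 0 0;-0.07 0.007 0 0;-0.08 0.008 0 0;-0.09 0.009 0 0;-0.1 0.01 0 0;-0.11 0.011 0 0;-0.12 0.012 0 0;-0.13 0.013 0 0;-0.14 0.014 0 0;-0.15 0.015 0 0;-0.16 0.016 0 0;-0.16 0.016 0 0")

```text
time_s: 15.68
tool_pos: [0.5678, 0.046, 0.066]
tcp_rot: [[0.101, 0.995, -0.0], [0.995, -0.101, -0.001], [-0.001, 0.0, -1.0]]
wrist_force: [0.7, 1.0, 0.1]
finger_gap: 0.998
gripper_force: 0.0
```

```bash
python3 - <<'E'
from h import *
c=tray(); plan(T(.01,.085,.066),T(.01,.071,.066))
E
```

```text
tray front y 6.1 -> centre y 66.1 yaw 0.2 x ends [-81.6  76.2] resid 0.71
t 15.72 tcp [0.5676 0.0462 0.0658] yaw -5.8 F [ 1.2 -0.4  0.1] gap 0.999 grip 0.0
(0.5671, -0.0041, 0.066, -5.799999999999997) -0.1252 0.0113 -0.0003 -0.0
(0.5657, -0.0181, 0.066, -5.799999999999997) -0.1603 0.0114 -0.0002 -0.0
```

play_rows(motion="-0.01 0.001 0 0;-0.02 0.001 0 0;-0.03 0.002 0 0;-0.04 0.002 0 0;-0.05 0.003 0 0;-0.06 0.003 0 0;-0.07 0.004 0 0;-0.08 0.004 0 0;-0.09 0.005 0 0;-0.1 0.005 0 0;-0.11 0.006 0 0;-0.12 0.006 0 0;-0.13 0.007 0 0;-0.14 0.007 0 0;-0.148 0.007 0 0;-0.152 0.007 0 0;-0.152 0.007 0 0")

```text
time_s: 17.85
tool_pos: [0.5645, -0.0141, 0.0661]
tcp_rot: [[0.101, 0.995, 0.0], [0.995, -0.101, -0.0], [-0.0, 0.0, -1.0]]
wrist_force: [-0.8, 0.9, -0.9]
finger_gap: 1.004
gripper_force: 0.6
```

```bash
python3 - <<'E'
from h import *
c=tray(); plan(T(.005,.07,.066))
cv2.imwrite('pics/t6.png',cv2.resize(c['img'][145:270,225:450],None,fx=3.5,fy=3.5))
E
```

```text
tray front y -54.2 -> centre y 5.8 yaw -0.3 x ends [-78.8  79.1] resid 0.8
t 17.9 tcp [ 0.5645 -0.014   0.0661] yaw -5.8 F [ 0.7  1.6 -1.9] gap 1.001 grip 0.5594479072897229
(0.5607, -0.0186, 0.066, -5.799999999999997) -0.0123 -0.0083 0.0003 -0.0
```

View pics/t6.png

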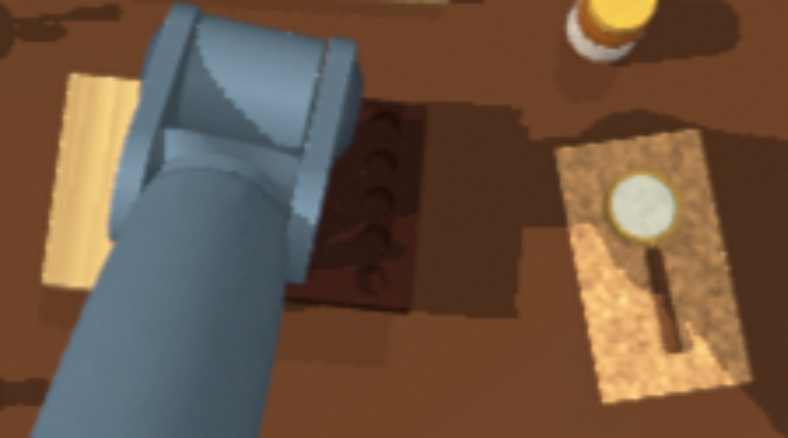

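The tray spans the perch and is square, with about 6 mm to go. Push it on slowly, then back off and rise.

play_rows(motion="-0.004 0 0 0;-0.008 0 0 0;-0.012 0 0 0;-0.014 0 0 0;-0.014 0 0 0;-0.014 0 0 0;0 0 0 0;0.03 0 0 0;0.06 0 0 0;0.06 0 -0.1 0;0.06 0 -0.25 0;0.06 0 -0.35 0;0.06 0 -0.35 0")

```text
time_s: 19.52
tool_pos: [0.5694, 0.0103, 0.2107]
tcp_rot: [[0.1, 0.995, 0.008], [0.995, -0.1, -0.002], [-0.001, 0.009, -1.0]]
wrist_force: [-0.7, -0.3, -0.8]
finger_gap: 0.995
gripper_force: 0.0
```

play_rows(motion="0.15 -0.05 0 0;0.3 -0.15 0 0;0.45 -0.25 0 0;0.5 -0.25 0 0;0.5 -0.25 0 0;0.5 -0.25 0 0;0.5 -0.25 0 0")

```text
time_s: 20.4
tool_pos: [0.4878, 0.2181, 0.2055]
tcp_rot: [[0.103, 0.995, -0.001], [0.995, -0.103, -0.0], [-0.0, -0.001, -1.0]]
wrist_force: [-0.2, 0.2, -0.6]
finger_gap: 1.001
gripper_force: 0.0
```

```bash
python3 - <<'E'
from h import *
c=tray(); plan(); w=cloud(c); x,y,z=np.moveaxis(w,2,0)
r=(z>.072)&(z<.1)&(c['img'].max(2)<110)&(x>.4)&(x<.72)&(y>-.18)&(y<.05)
q=w[r][:,:2]-P; q=np.c_[q@ex,q@ey]
print(cv2.minAreaRect((q*1000).astype(np.float32)), np.linalg.lstsq(np.c_[q,np.ones(len(q))],z[r],rcond=None)[0])
cv2.imwrite('pics/t7.png',cv2.resize(c['img'][110:270,145:450],None,fx=2.6,fy=2.6))
E
```

```text
tray front y -58.2 -> centre y 1.8 yaw 0.6 x ends [-78.6  79.5] resid 1.2
t 20.45 tcp [0.4879 0.2181 0.2057] yaw -5.9 F [ 0.2 -0.5 -0.6] gap 1.003 grip 0.0
((1.4048309326171875, -1.0350570678710938), (119.99685668945312, 161.5861053466797), 89.952880859375) [ 0.0014631  -0.00132702  0.08264695]
```

View pics/t7.png

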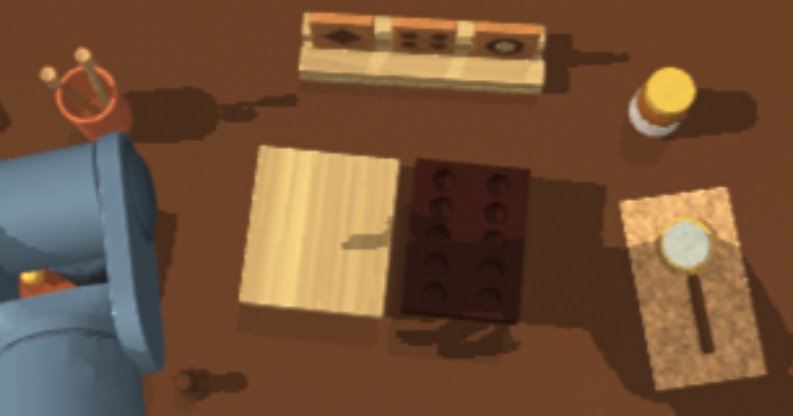

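The tray is level on the perch, clear of the stool and centred within about 2 mm, and the magnifier lies on the mat.

```bash
python3 -c "
from station import arm
print(arm.hand_in())"
```

```text
the job is handed in; nothing more can be done
None
```

The job is handed in: in the last picture the tray sat level and square on the perch, within about 2 mm of centre and clear of the stool, and the magnifying glass lay flat on the cork mat; the hand-in returned no verdict.

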